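Load a countersink into the bench collet and tighten the nut

ROBOT

A 6-joint arm with a two-finger parallel gripper is mounted at the origin on the work surface. World frame = base frame: x ahead of the robot, y to its left, z up, the work surface at z = 0. Lengths are in mm, angles in rad, forces in N, time in s.
With the tool pointing down it reaches from about 300 to 875 mm from the base axis. Payload 6.4 kg.
Tool frame: the origin (TCP) lies on the centre line of the jaws, within the pads' length; the fingertips stand 22 mm ahead of it and the grasp point (between the pads) lies 3 mm ahead of it; z points along the fingers, y is the line along which they close (so a half turn about z gives the same grasp; the last joint's range is limited). The gripper opens to 88 mm and grips with 3 to 60 N. Pads are 18 mm wide; open, the fingers measure 123 mm over their backs; the gripper's body (75 mm by 187 mm) begins 45 mm behind the grasp point.
Start: joints at [0.948, 0.181, 1.607, -0, 1.354, -0.206], TCP at [232.772, 525.793, 260.714] pointing down, gripper open.
Joint ranges: [-2.99, 2.99], [-0.89, 2.07], [0.3, 2.58], [-1.14, 4.28], [0, 2.63], [-3.12, 3.12]. Speed limits (rad/s): [2.57, 2.57, 3.01, 3.14, 3.14, 3.14].

INTERFACE

Orientations are given as [roll, pitch, yaw] about the fixed x, y, z axes, in that order (R = Rz(yaw) Ry(pitch) Rx(roll)).
In Python, from bench import * gives the robot as it stands.
- The arm moves only by the tool apply_moves, never from a script. Its arguments are lists of equal length, an entry for each row: "linear": the shift along the tool's x, y, z in units of 0.1 m (1.0 is 0.1 m), a list of three; "delta_rot": the turn, a rotation vector about the tool's x, y, z in units of 90 degrees (1.0 is 90 degrees), a list of three; "hand": the closure, from 0 (fully open) to 1 (shut). In form: {"linear": [[dx, dy, dz], ...], "delta_rot": [[ax, ay, az], ...], "hand": [hand, ...]}. A call has 1 to 20 rows; each row is the pose to reach, as a shift and turn from the pose commanded when the call began, along the tool's axes at that moment; what a row does not reach only later rows make up. A row lasts 1/8 s, in which the tool goes at most 62.5 mm and 10.7 degrees, less where a joint would pass 70% of its speed; a pose out of reach is approached as far as the arm can. A call with a number of a shift or a turn outside -1 to 1 is refused whole. A call with a gripper value outside its range is refused whole. The fingers move at their own pace and stop on an object; "newtons" is the grip in N (left out, the last holds). Time passes only in rows, so rows that repeat a pose let the fingers close. It gives the time, the measured TCP pose, the force, the opening and the grip force at its end, in the units of the state.
- get_state(): the state, without advancing time (a new reading comes with each control period).
- read_camera(name): name is "scene" or "top" or "wrist"; returns the picture (400x640x3 uint8, blue, green, red); there is no depth.
- get_calibration(name): a dict with "fov_y" (degrees; the focal length in pixels is half the picture's height over the tangent of half this angle, whatever the lens; pixels are square), "cx", "cy" (the principal point, pixels), "R" (3x3) and "t" (3): a world point X has camera coordinates R X + t; the wrist camera has in their place "mount" (4x4, takes a point from camera to tool coordinates, whose origin is the TCP and whose axes are the flange's). Camera axes: x right, y down, z forward; pixel columns grow to the right and rows downward; lengths in mm; the calibration is good to about 2 mm. A picture is of the moment at which its call begins: read the wrist's pose just before it. get_calibration takes no time and is no camera call.
- hand_in(): hands the job in; it is judged then, once.
The state is a dict: "t": time; "joint_positions": joint angles; "joint_velocities": joint speeds; "tau": joint torques, N m; "eef_pos": TCP position; "eef_rot": TCP orientation; "wrist_force": force on the tool from outside, world axes, zero at the start; "torque": the same for the moment, N m; "width": finger opening in mm; "grasp_force": force on a finger pad.
Only numpy, scipy, OpenCV 4.12 (cv2) and the standard library are available. Lean on these libraries where they do the work, as an engineer would, in place of code of your own. Each camera call takes 0.05 s, during which the arm holds its last target. There are 200 camera calls.

TASK

Take the red-collared countersink out of the wooden tool block and push its shank fully home in the blue bench collet without forcing it. Let go of it, then turn the nut clockwise (seen from above) by its orange handle until the collet grips the shank firmly, but do not overtighten, and let go. Leave the other tools, the tape and the hex keys where they are.

Things in the scene. Friction and masses are not known exactly. Their poses are not given: they have to be found in the camera images.
- countersink: The countersink itself, the red-collared tool with the brass cone; origin: centre of its foot (the shank's lower end), 68 mm below the collar's centre; z axis along the shank, up towards the cone.
- countersink_collar (a point): Centre of the red collar of the countersink, the loose tool to load (about 120 g, 94 mm long, upright, z up, in any of the block's holes). From the foot up: steel shank 12 mm in diameter, 54 mm long (foot rounded like a ball); round red collar 20 mm in diameter, 28 mm long (this point lies 68 mm above the foot); brass cone 12 mm.
- mouth (a point): Centre of the funnel mouth on top of the nut, 78 mm above the bench, on the collet's upright axis. Funnel 25 mm wide, narrowing over 11 mm to a 13.4 mm bore; solid stop 50 mm below this point. Springs in the bore hold the shank back over the last 25 mm: push it down (5 to 12 N) onto the stop. When home, the collar's centre is 18 mm above this point, its underside 4 mm above the nut.
- chuck: The bench collet, fixed: blue base plate 116 mm square, 14 mm thick; round blue body 64 mm wide; steel nut 60 mm wide, 56 to 78 mm above the bench. Origin: centre of its underside, on the axis of nut and bore. The jaws meet the shank after 0.25 to 1 rad of turning, different each time, not to be seen from the handle's angle; then the force on the post rises some 60 N per rad.
- handle (a point): Where to grip the nut's handle: on the axis of an upright orange round post, 16 mm in diameter, 60 to 130 mm above the bench (this point: 112 mm), 90 mm from the nut's axis on a steel arm 12 mm thick. Turns with the nut; clockwise from above closes the collet; stays where left. Free turning takes 4 to 7 N sideways on the post; 12 to 13 N is a firm grip, over about 17 N is overtightened.
- block: The wooden tool block, fixed: 230 mm long (its x axis), 60 mm wide (y), 40 mm high, with three upright holes 13.4 mm wide and 32 mm deep on its centre line, at x = -70, 0 and 70 mm. Origin: centre of its underside. A tool in a hole has its foot 8 mm above the bench.
- drill: A bystander in the block: drill with a blue collar (20 mm) and a thin dark tip, 104 mm long, upright. Origin: centre of its foot.
- burr: A bystander in the block: burr with a black collar (20 mm) and a dark ball on top, 102 mm long, upright. Origin: centre of its foot.
- tape: A bystander: roll of cream masking tape lying flat, 90 mm across, 24 mm high. Origin: centre of its underside.
- hexset: A bystander: red folding hex key set lying on the bench, 95 x 34 x 21 mm. Origin: centre of its underside.

How it is judged (in metres and radians):
On the way, in this order (a step that is already met when the one before it is completed fails the run):
1. the countersink's shank is fully home in the collet (z of countersink_collar in the frame of chuck below 0.098 m and horizontal distance between countersink_collar and mouth below 0.004 m and angle between countersink_collar's own z axis and vertical below 0.1 rad), for 0.2 s.
2. the collet grips the shank firmly (z of countersink_collar in the frame of chuck below 0.098 m and contact force between countersink and chuck above 90 N), for 0.2 s.
At the end, for the whole second after the job is handed in: The countersink stands upright (within 0.1 rad) and at rest in the collet, its collar centre within 4 mm of the axis, its foot within 2 mm of the stop, and the collet holds it with more than 90 N in all (summed over the contacts); nothing is held (all of step 2 and horizontal distance between countersink_collar and mouth below 0.004 m and angle between countersink_collar's own z axis and vertical below 0.1 rad and linear speed of countersink below 0.02 m/s); the robot touches nothing.
It fails at once if the nut is overtightened: the collet squeezes the shank with more than 380 N in all (summed over the contacts) (contact force between countersink and chuck above 380 N).
It fails at once if while held in the fingers, the countersink is forced against the collet with more than 100 N in all (springs included) (contact force between the fingers and countersink above 2 N and contact force between countersink and chuck above 100 N).
It fails at once if the drill or the burr is moved by more than 20 mm (distance of any of drill, burr from where it was at the start of the episode above 0.02 m).
It fails at once if the tape or the hex key set is moved by more than 30 mm (distance of any of tape, hexset from where it was at the start of the episode above 0.03 m).
It also fails if it takes over 67 s, if anything falls off the work surface, if the arm or the gripper's body presses on something with over 40 N, if the wrist force passes 120 N, or if a joint passes its speed limit or range.

## Working session

There is one attempt and no reset: what is moved stays moved. The work goes in short steps, Python scripts to look and compute and a tool call to move; the robot and the scene stay as the last step left them, time stands still between calls to the robot, and variables do not carry over. Pictures are saved under pics/ and viewed, at most 10 in all, crops included, and the job is handed in when it is done.

Besides the shell and the picture viewer there is one more tool, called as name(argument=value, ...), one argument or row to a line, values as JSON. apply_moves: Moves the arm, as the interface text tells. Its arguments: {"type":"object","properties":{"linear":{"type":"array","items":{"type":"array","items":{"type":"number","minimum":-1,"maximum":1}}},"delta_rot":{"type":"array","items":{"type":"array","items":{"type":"number","minimum":-1,"maximum":1}}},"hand":{"type":"array","items":{"type":"number"}},"newtons":{"type":"number"}},"required":["linear","delta_rot","hand"]}

```bash
mkdir -p pics; python3 - <<'E'
from bench import *
import cv2,numpy as np
s=get_state();print(s)
for n in("top","scene"):
    cv2.imwrite(f"pics/{n}0.png",read_camera(n))
    c=get_calibration(n);print(n,c)
print(get_calibration("wrist"))
E
```

```text
{'t': 0.0, 'joint_positions': array([ 9.47714341e-01,  1.81534061e-01,  1.60799523e+00, -2.11235601e-05,
        1.35380187e+00, -2.06315693e-01]), 'joint_velocities': array([-0.00047241,  0.00221385, -0.00174573, -0.00062732, -0.0011396 ,
       -0.00054062]), 'tau': array([-1.14191153e-03, -4.33870268e+01, -3.41846716e+01,  7.00823497e-02,
        3.85087018e-02, -1.42260760e-04]), 'eef_pos': array([232.46457539, 525.3699107 , 259.8202068 ]), 'eef_rot': array([-3.13988679e+00, -3.35960186e-04,  2.72483064e+00]), 'wrist_force': array([-0.53281488,  0.17448982, -0.70775267]), 'torque': array([-0.04058957, -0.00013402,  0.01341363]), 'grasp_force': 0.0, 'width': 88.31765872465273}
top {'fov_y': 43.28548746739373, 'cx': 325.28013612210685, 'cy': 194.73028090935387, 'R': array([[ 0.01884432, -0.99970815, -0.01511618],
       [-0.99686834, -0.01762515, -0.07709005],
       [ 0.07680112,  0.01652156, -0.99690954]]), 't': array([ -72.11343135,  601.8571669 , 1327.60739999])}
scene {'fov_y': 48.13859651531654, 'cx': 308.24011082737445, 'cy': 202.13079482296024, 'R': array([[-0.21168831,  0.97711636, -0.02077705],
       [ 0.69089785,  0.13457632, -0.71031639],
       [-0.69126567, -0.1647205 , -0.70357582]]), 't': array([ 218.68951027, -332.63094738, 1474.73091439])}
{'fov_y': 65.37722977799919, 'cx': 319.24802807721153, 'cy': 195.52423516343856, 'mount': array([[ 5.06501287e-05, -9.59572043e-01, -2.81463126e-01,
         7.29696521e+01],
       [ 9.99999181e-01,  4.08477415e-04, -1.21263991e-03,
         7.34801667e-02],
       [ 1.27858669e-03, -2.81462834e-01,  9.59571278e-01,
        -1.25383126e+02],
       [ 0.00000000e+00,  0.00000000e+00,  0.00000000e+00,
         1.00000000e+00]])}
```

View pics/top0.png

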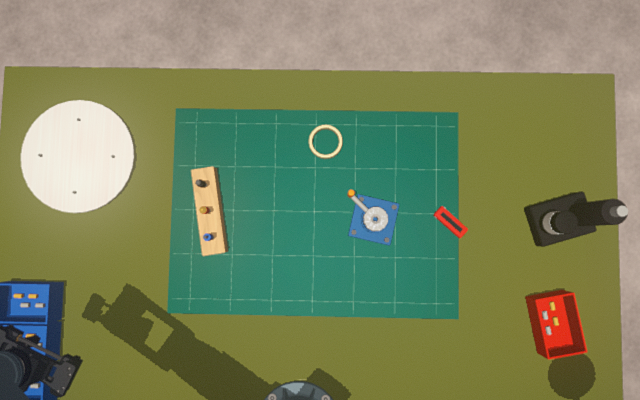

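View pics/scene0.png

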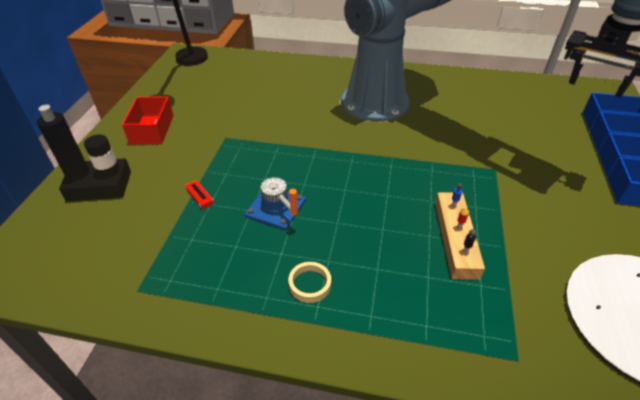

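The middle tool in the block is the countersink: top (205,210), scene (463,218). The collet is at top (375,219), its handle up-left of it at (351,193). I'll enlarge these areas next.

```bash
python3 - <<'E'
import cv2,numpy as np
t=cv2.imread("pics/top0.png");s=cv2.imread("pics/scene0.png")
def crop(i,x,y,w,h,k):return cv2.resize(i[y:y+h,x:x+w],None,fx=k,fy=k,interpolation=cv2.INTER_CUBIC)
a=crop(t,180,160,80,60,5)
b=crop(t,335,175,80,60,5)
c=crop(s,425,175,80,60,5)
d=crop(s,240,165,80,60,5)
cv2.imwrite("pics/c0.png",np.vstack([np.hstack([a,b]),np.hstack([c,d])]))
E
cat > h.py <<'E'
import numpy as np
from bench import *
def ray(n,u,v,st=None):
    c=get_calibration(n);f=200/np.tan(np.radians(c["fov_y"]/2))
    d=np.array([(u-c["cx"])/f,(v-c["cy"])/f,1.])
    if n=="wrist":
        from scipy.spatial.transform import Rotation as Ro
        M=np.array(c["mount"]);R=Ro.from_euler("xyz",st["eef_rot"]).as_matrix()
        return R@M[:3,3]+st["eef_pos"],R@M[:3,:3]@d
    R=np.array(c["R"]);return -R.T@np.array(c["t"]),R.T@d
def atz(n,u,v,z,st=None):
    o,d=ray(n,u,v,st);return (o+d*(z-o[2])/d[2]).round(1)
E
```

```text
(no output)
```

View pics/c0.png

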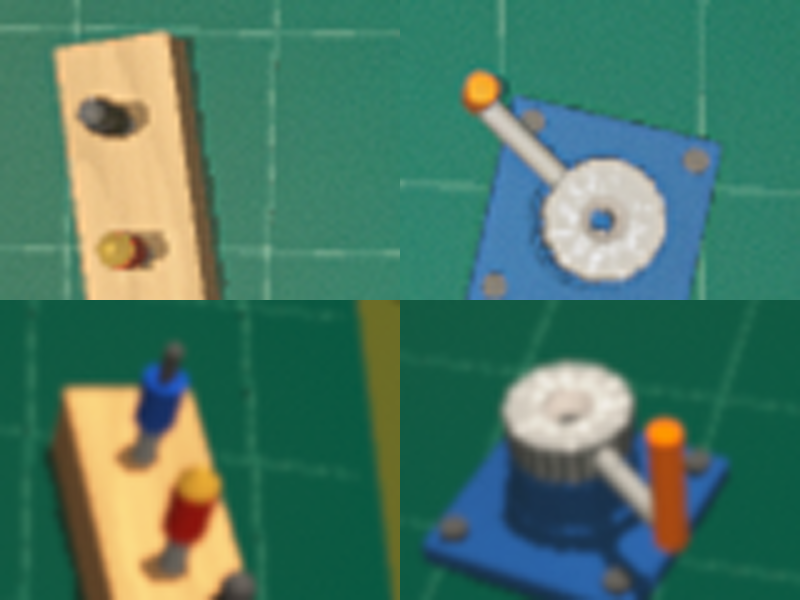

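```bash
python3 - <<'E'
from h import *
for n,l in {"cs":[("top",203.2,209.4,102),("scene",462.2,217.6,76)],"mouth":[("top",375,218.4,78),("scene",273.4,185.6,78)],
 "post":[("top",351,192.6,130),("scene",292.8,191,130)],"burr":[("top",199.2,183,100)],"drill":[("top",208.5,237,110),("scene",459.5,186,112)],"blk":[("top",190.8,169.2,40),("top",213.6,166.2,40),("top",202,255,40),("top",225.5,252,40)],
 "tape":[("top",325.5,141,24)]}.items():
    print(n,[atz(*q).tolist() for q in l])
E
```

```text
cs [[554.4, 245.1, 102.0], [560.8, 248.6, 76.0]]
mouth [[540.4, -190.2, 78.0], [541.2, -190.7, 78.0]]
post [[601.2, -126.2, 130.0], [604.0, -125.0, 130.0]]
burr [[621.3, 258.3, 100.0]]
drill [[485.3, 227.1, 110.0], [497.7, 236.6, 112.0]]
blk [[663.6, 298.4, 40.0], [672.7, 237.7, 40.0], [437.1, 259.8, 40.0], [446.1, 198.1, 40.0]]
tape [[748.4, -59.0, 24.0]]
```

apply_moves(
  linear=[
    [-0.6, -0.2, 0],
    [-1, -0.31, 0],
    [-1, -0.31, 0],
    [-1, -0.31, 0],
  ],
  delta_rot=[
    [0, 0, -0.1],
    [0, 0, -0.2],
    [0, 0, -0.3],
    [0, 0, -0.373],
  ],
  hand=[0, 0, 0, 0],
)

```text
t: 0.6
eef_pos: [312.1, 456.2, 260.2]
eef_rot: [-3.141, -0.001, -2.97]
wrist_force: [0.4, -0.4, 0.6]
width: 88.3
grasp_force: 0.0
```

```bash
cat >> h.py <<'E'
def go(p,yaw=None):
    "remaining shift (0.1 m, tool axes) and turn to world TCP p, tool down at yaw (deg)"
    from scipy.spatial.transform import Rotation as Ro
    s=get_state();R=Ro.from_euler("xyz",s["eef_rot"])
    print("t",round(s["t"],2),"at",s["eef_pos"].round(1),"rot",np.degrees(s["eef_rot"]).round(1),"F",s["wrist_force"].round(1),"w",round(s["width"],1),"g",round(s["grasp_force"],1))
    print("lin",(R.inv().apply(np.array(p)-s["eef_pos"])/100).round(3))
    if yaw is not None: print("turn",((R.inv()*Ro.from_euler("xyz",[np.pi,0,np.radians(yaw)])).as_rotvec()/(np.pi/2)).round(3))
E
python3 -c "
from h import *
go([556,247,230],189.75)"
```

```text
t 0.6 at [312.1 456.2 260.2] rot [-180.    -0.  -170.2] F [ 0.4 -0.4  0.6] w 88.3 g 0.0
lin [-2.045 -2.479  0.302]
turn [-0.    -0.001  0.001]
```

apply_moves(
  linear=[
    [-0.35, -0.41, 0],
    [-0.68, -0.82, 0],
  ],
  delta_rot=[
    [0, 0, 0],
    [0, 0, 0],
  ],
  hand=[0, 0],
)

```text
t: 0.85
eef_pos: [392.8, 386.9, 260.4]
eef_rot: [-3.141, -0.0, -2.971]
wrist_force: [0.1, -0.2, -0.9]
width: 88.5
grasp_force: 0.0
```

apply_moves(
  linear=[
    [-0.35, -0.41, 0],
    [-0.68, -0.82, 0],
  ],
  delta_rot=[
    [0, 0, 0],
    [0, 0, 0],
  ],
  hand=[0, 0],
)

```text
t: 1.1
eef_pos: [474.3, 316.9, 260.3]
eef_rot: [-3.142, -0.001, -2.972]
wrist_force: [1.0, 0.5, 0.0]
width: 88.4
grasp_force: 0.0
```

apply_moves(
  linear=[
    [-0.35, -0.41, 0.1],
    [-0.67, -0.82, 0.3],
    [-0.67, -0.82, 0.3],
    [-0.67, -0.82, 0.3],
  ],
  delta_rot=[
    [0, 0, 0],
    [0, 0, 0],
    [0, 0, 0],
    [0, 0, 0],
  ],
  hand=[0, 0, 0, 0],
)

```text
t: 1.6
eef_pos: [552.6, 248.8, 230.3]
eef_rot: [3.141, -0.001, -2.973]
wrist_force: [-0.3, 0.4, -0.1]
width: 88.3
grasp_force: 0.0
```

```bash
python3 - <<'E'
from h import *
import cv2,json
go([556,247,85],189.75)
s=get_state();im=read_camera("wrist");cv2.imwrite("pics/w1.png",im)
json.dump([s["eef_pos"].tolist(),s["eef_rot"].tolist()],open("w1.json","w"))
E
```

```text
t 1.6 at [552.6 248.8 230.3] rot [ 1.800e+02 -1.000e-01 -1.703e+02] F [-0.3  0.4 -0.1] w 88.3 g 0.0
lin [-0.033 -0.024  1.452]
turn [ 0.    -0.001 -0.001]
```

View pics/w1.png

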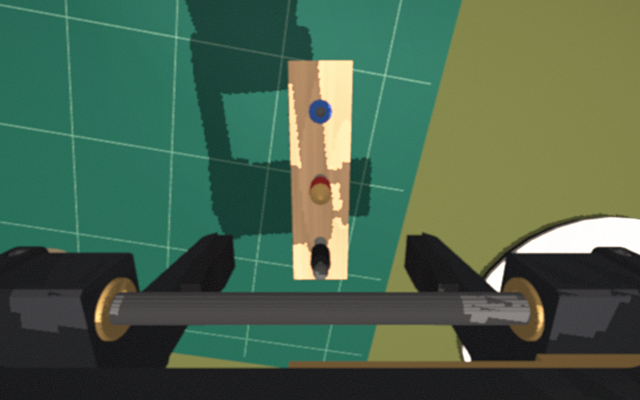

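Wrist view: brass cone at (319.5,191), red collar edge just above it at (320,182), drill at (320,111), burr at (320,258); the block is aligned with the tool.

```bash
python3 - <<'E'
from h import *
import json
p,r=json.load(open("w1.json"));st=dict(eef_pos=np.array(p),eef_rot=np.array(r))
for u,v,z in[(319.5,191,98),(319.5,191,102),(320,178.5,90),(320,111,105),(291,190,40),(350.5,190,40)]:print(u,v,atz("wrist",u,v,z,st))
go([556,247,85],189.75)
E
```

```text
319.5 191 [550.9 248.8  98. ]
319.5 191 [549.8 248.6 102. ]
320 178.5 [541.8 247.7  90. ]
320 111 [485.4 238.  105. ]
291 190 [570.5 221.8  40. ]
350.5 190 [560.1 283.4  40. ]
t 1.65 at [552.5 249.4 230.8] rot [ 180.    -0.  -170.3] F [-0.4 -1.  -0.1] w 87.9 g 0.0
lin [-0.031 -0.03   1.458]
turn [ 0. -0. -0.]
```

apply_moves(
  linear=[
    [0.006, -0.008, 0.5],
    [0.006, -0.008, 0.8],
    [0.006, -0.008, 0.8],
  ],
  delta_rot=[
    [0, 0, 0],
    [0, 0, 0],
    [0, 0, 0],
  ],
  hand=[0, 0, 0],
)

```text
t: 2.02
eef_pos: [550.1, 248.7, 148.8]
eef_rot: [-3.142, -0.005, -2.97]
wrist_force: [-0.7, 0.1, 0.4]
width: 87.8
grasp_force: 0.0
```

```bash
python3 - <<'E'
from h import *
import cv2,json
s=get_state();im=read_camera("wrist");cv2.imwrite("pics/w2.png",im)
json.dump([s["eef_pos"].tolist(),s["eef_rot"].tolist()],open("w2.json","w"))
go([552,248.5,85],189.75)
E
```

```text
t 2.08 at [551.7 248.9 150.9] rot [ 1.800e+02 -1.000e-01 -1.702e+02] F [0.4 0.  0.5] w 88.4 g 0.0
lin [-0.003 -0.004  0.659]
turn [ 0.    -0.001  0.   ]
```

View pics/w2.png

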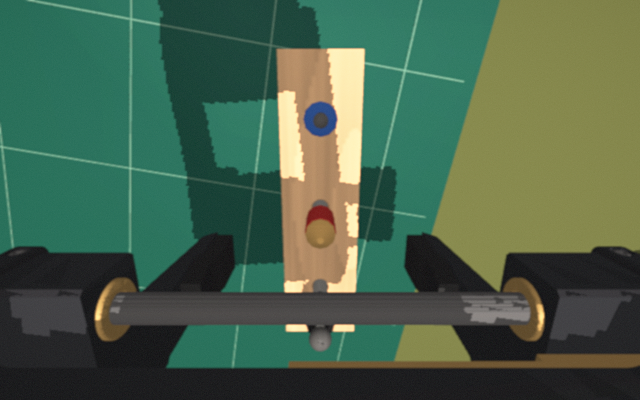

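```bash
python3 - <<'E'
from h import *
import json
p,r=json.load(open("w2.json"));st=dict(eef_pos=np.array(p),eef_rot=np.array(r))
for u,v,z in[(320,234,94),(320,234,98),(320,202,62),(320,120,105)]:print(u,v,atz("wrist",u,v,z,st))
E
```

```text
320 234 [554.6 250.1  94. ]
320 234 [552.9 249.8  98. ]
320 202 [543.8 248.2  62. ]
320 120 [485.9 238.2 105. ]
```

Cone at (320,234), centred between the fingers. It works out to about (553.5, 249.5), so I'm descending to grasp it.

apply_moves(
  linear=[
    [-0.02, 0.003, 0.35],
    [-0.02, 0.003, 0.6],
    [-0.02, 0.003, 0.66],
    [-0.02, 0.003, 0.66],
    [-0.02, 0.003, 0.66],
    [-0.02, 0.003, 0.66],
    [-0.02, 0.003, 0.66],
    [-0.02, 0.003, 0.66],
    [-0.02, 0.003, 0.66],
    [-0.02, 0.003, 0.66],
  ],
  delta_rot=[
    [0, 0, 0],
    [0, 0, 0],
    [0, 0, 0],
    [0, 0, 0],
    [0, 0, 0],
    [0, 0, 0],
    [0, 0, 0],
    [0, 0, 0],
    [0, 0, 0],
    [0, 0, 0],
  ],
  hand=[0, 0, 0, 0, 1, 1, 1, 1, 1, 1],
  newtons=25,
)

```text
t: 3.32
eef_pos: [554.6, 248.4, 84.7]
eef_rot: [-3.142, -0.0, -2.973]
wrist_force: [-0.3, 0.3, 0.1]
width: 29.9
grasp_force: 0.0
```

```bash
python3 - <<'E'
from h import *
go([553.5,249.5,185],189.75)
E
```

```text
t 3.33 at [554.6 248.4  84.7] rot [-180.    -0.  -170.3] F [-0.3  0.3  0.1] w 29.9 g 0.0
lin [ 0.009  0.013 -1.003]
turn [-0.    -0.    -0.001]
```

apply_moves(
  linear=[
    [0, 0, 0],
    [0, 0, 0],
    [0, 0, 0],
    [0, 0, 0],
  ],
  delta_rot=[
    [0, 0, 0],
    [0, 0, 0],
    [0, 0, 0],
    [0, 0, 0],
  ],
  hand=[1, 1, 1, 1],
  newtons=25,
)

```text
t: 3.82
eef_pos: [554.6, 248.4, 84.7]
eef_rot: [3.142, -0.0, -2.972]
wrist_force: [-0.4, 1.7, -0.5]
width: 19.5
grasp_force: 24.9
```

apply_moves(
  linear=[
    [0, 0, -0.1],
    [0, 0, -0.25],
    [0, 0, -0.4],
    [0, 0, -0.7],
    [0, 0, -1],
    [0, 0, -1],
  ],
  delta_rot=[
    [0, 0, 0],
    [0, 0, 0],
    [0, 0, 0],
    [0, 0, 0],
    [0, 0, 0],
    [0, 0, 0],
  ],
  hand=[1, 1, 1, 1, 1, 1],
)

```text
t: 4.58
eef_pos: [556.6, 248.8, 188.6]
eef_rot: [3.141, 0.007, -2.972]
wrist_force: [0.4, -0.1, -1.6]
width: 19.3
grasp_force: 24.9
```

```bash
python3 - <<'E'
from h import *
go([541,-190.5,225],226)
E
```

```text
t 4.58 at [556.6 248.8 188.6] rot [ 180.     0.4 -170.3] F [ 0.4 -0.1 -1.6] w 19.3 g 24.9
lin [ 0.891 -4.304 -0.371]
turn [-0.001  0.004 -0.403]
```

apply_moves(
  linear=[
    [0.05, -0.2, -0.2],
    [0.11, -0.5, -0.4],
    [0.18, -0.86, -0.4],
  ],
  delta_rot=[
    [0, 0, 0],
    [0, 0, 0],
    [0, 0, 0],
  ],
  hand=[1, 1, 1],
)

```text
t: 4.95
eef_pos: [551.7, 160.1, 225.5]
eef_rot: [-3.141, 0.002, -2.971]
wrist_force: [0.7, 0.1, -0.9]
width: 19.2
grasp_force: 24.9
```

apply_moves(
  linear=[
    [0.08, -0.4, 0],
    [0.18, -0.86, 0],
  ],
  delta_rot=[
    [0, 0, 0],
    [0, 0, 0],
  ],
  hand=[1, 1],
)

```text
t: 5.2
eef_pos: [547.3, 71.8, 223.6]
eef_rot: [3.141, -0.001, -2.972]
wrist_force: [1.0, -0.5, -1.1]
width: 19.2
grasp_force: 24.9
```

apply_moves(
  linear=[
    [0.08, -0.4, 0],
    [0.18, -0.86, 0],
  ],
  delta_rot=[
    [0, 0, 0],
    [0, 0, 0],
  ],
  hand=[1, 1],
)

```text
t: 5.45
eef_pos: [544.0, -16.1, 223.6]
eef_rot: [3.141, -0.001, -2.972]
wrist_force: [-0.1, -0.5, -1.1]
width: 19.4
grasp_force: 24.9
```

apply_moves(
  linear=[
    [0.08, -0.4, 0],
    [0.18, -0.8, 0],
    [0.18, -0.8, 0],
    [0.18, -0.8, 0],
  ],
  delta_rot=[
    [0, 0, 0],
    [0, 0, 0],
    [0, 0, 0],
    [0, 0, 0],
  ],
  hand=[1, 1, 1, 1],
)

```text
t: 5.95
eef_pos: [540.0, -96.5, 223.8]
eef_rot: [3.14, -0.001, -2.973]
wrist_force: [-0.2, -0.4, -2.4]
width: 19.1
grasp_force: 24.9
```

```bash
python3 - <<'E'
from h import *
import cv2,json
s=get_state();im=read_camera("wrist");cv2.imwrite("pics/w3.png",im)
json.dump([s["eef_pos"].tolist(),s["eef_rot"].tolist()],open("w3.json","w"))
go([541,-190.5,225],189.75)
E
```

```text
t 6.0 at [540.2 -96.  224. ] rot [ 1.799e+02 -1.000e-01 -1.703e+02] F [ 0.3 -0.2 -0.8] w 19.5 g 24.9
lin [ 0.151 -0.932 -0.011]
turn [ 0.001 -0.001 -0.   ]
```

View pics/w3.png

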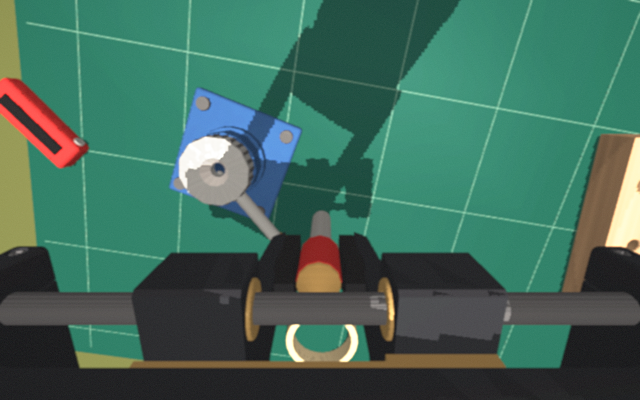

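Held countersink: foot end at (321,213), shank upright in view. The mouth bore is at (219,169) on the nut.

```bash
python3 - <<'E'
from h import *
import json
p,r=json.load(open("w3.json"));st=dict(eef_pos=np.array(p),eef_rot=np.array(r))
for u,v,z in[(321,216,150),(321,211,150),(320.5,290,224-9+14),(219,169,78),(217,170,78),(219,169,70)]:print(u,v,z,atz("wrist",u,v,z,st))
E
```

```text
321 216 150 [539.6 -95.1 150. ]
321 211 150 [536.1 -95.7 150. ]
320.5 290 229 [545.5 -94.8 229. ]
219 169 78 [ 537.  -186.8   78. ]
217 170 78 [ 538.2 -188.4   78. ]
219 169 70 [ 539.  -189.1   70. ]
```

apply_moves(
  linear=[
    [0.08, -0.45, 0],
    [0.165, -0.921, 0],
    [0.165, -0.921, 0.2],
    [0.165, -0.921, 0.52],
    [0.165, -0.921, 0.52],
    [0.165, -0.921, 0.52],
  ],
  delta_rot=[
    [0, 0, 0],
    [0, 0, 0],
    [0, 0, 0],
    [0, 0, 0],
    [0, 0, 0],
    [0, 0, 0],
  ],
  hand=[1, 1, 1, 1, 1, 1],
)

```text
t: 6.75
eef_pos: [540.4, -189.8, 173.6]
eef_rot: [-3.141, 0.001, -2.971]
wrist_force: [0.5, -0.3, -0.6]
width: 18.8
grasp_force: 24.9
```

```bash
python3 - <<'E'
from h import *
import cv2,json
s=get_state();im=read_camera("wrist")
json.dump([s["eef_pos"].tolist(),s["eef_rot"].tolist()],open("w4.json","w"))
sc=read_camera("scene")
a=cv2.resize(im[90:290,220:420],(400,400),interpolation=cv2.INTER_CUBIC)
b=cv2.resize(sc[120:220,225:325],(400,400),interpolation=cv2.INTER_CUBIC)
cv2.imwrite("pics/w4.png",np.hstack([a,b]))
go([539.5,-189.5,105],189.75)
E
```

```text
t 6.85 at [ 540.8 -190.4  174.3] rot [-1.799e+02  1.000e-01 -1.703e+02] F [ 0.1  0.  -0.8] w 19.4 g 24.9
lin [0.012 0.012 0.693]
turn [-0.001  0.001 -0.   ]
```

View pics/w4.png

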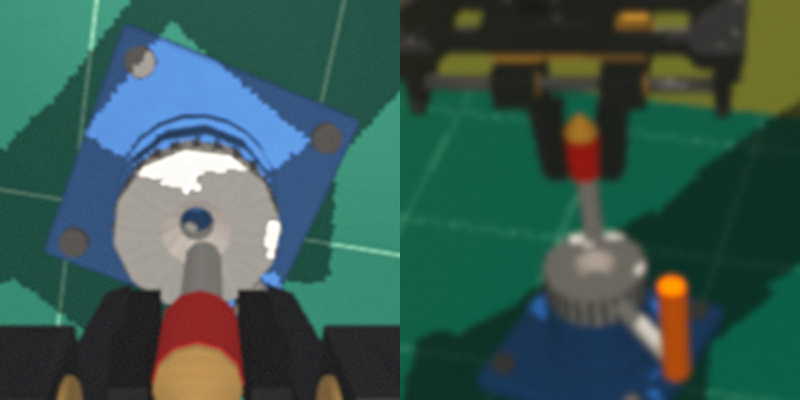

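Left (wrist): bore at pixel (318.5,199.5), nut centre around (319,204), shank foot at (321,216). Right (scene): the shank stands over the mouth.

```bash
python3 - <<'E'
from h import *
import json
from scipy.spatial.transform import Rotation as Ro
p,r=json.load(open("w4.json"));st=dict(eef_pos=np.array(p),eef_rot=np.array(r));R=Ro.from_euler("xyz",r)
for u,v,z in[(321,216,100),(319,204,78),(318.5,199.5,67),(318.5,199.5,70)]:
    q=atz("wrist",u,v,z,st);print(u,v,z,q,"tool rel",R.inv().apply(q-p).round(1))
E
```

```text
321 216 100 [ 540.1 -188.6  100. ] tool rel [ 0.2  1.3 73.6]
319 204 78 [ 538.9 -190.2   78. ] tool rel [ 1.6 -0.1 95.6]
318.5 199.5 67 [ 538.9 -190.7   67. ] tool rel [  1.7  -0.6 106.6]
318.5 199.5 70 [ 538.  -190.8   70. ] tool rel [  2.6  -0.5 103.6]
```

apply_moves(
  linear=[
    [0.015, -0.015, 0],
    [0.015, -0.015, 0.1],
    [0.015, -0.015, 0.17],
    [0.015, -0.015, 0.22],
    [0.015, -0.015, 0.25],
    [0.015, -0.015, 0.25],
  ],
  delta_rot=[
    [0, 0, 0],
    [0, 0, 0],
    [0, 0, 0],
    [0, 0, 0],
    [0, 0, 0],
    [0, 0, 0],
  ],
  hand=[1, 1, 1, 1, 1, 1],
)

```text
t: 7.6
eef_pos: [538.4, -192.1, 147.4]
eef_rot: [3.141, -0.0, -2.973]
wrist_force: [0.1, 0.0, -1.8]
width: 19.0
grasp_force: 24.9
```

apply_moves(
  linear=[
    [0, 0, 0.04],
    [0, 0, 0.08],
    [0, 0, 0.1],
    [0, 0, 0.1],
  ],
  delta_rot=[
    [0, 0, 0],
    [0, 0, 0],
    [0, 0, 0],
    [0, 0, 0],
  ],
  hand=[1, 1, 1, 1],
)

```text
t: 8.1
eef_pos: [538.6, -192.2, 137.6]
eef_rot: [3.142, -0.0, -2.973]
wrist_force: [0.8, -0.0, -0.8]
width: 19.4
grasp_force: 24.9
```

apply_moves(
  linear=[
    [0, 0, 0.04],
    [0, 0, 0.08],
    [0, 0, 0.12],
    [0, 0, 0.16],
    [0, 0, 0.16],
  ],
  delta_rot=[
    [0, 0, 0],
    [0, 0, 0],
    [0, 0, 0],
    [0, 0, 0],
    [0, 0, 0],
  ],
  hand=[1, 1, 1, 1, 1],
)

```text
t: 8.72
eef_pos: [538.9, -192.5, 121.8]
eef_rot: [-3.141, 0.001, -2.972]
wrist_force: [2.1, -0.1, -1.3]
width: 19.5
grasp_force: 24.8
```

apply_moves(
  linear=[
    [0, 0, 0.03],
    [0, 0, 0.06],
    [0, 0, 0.09],
    [0, 0, 0.11],
    [0, 0, 0.11],
  ],
  delta_rot=[
    [0, 0, 0],
    [0, 0, 0],
    [0, 0, 0],
    [0, 0, 0],
    [0, 0, 0],
  ],
  hand=[1, 1, 1, 1, 1],
)

```text
t: 9.35
eef_pos: [539.2, -192.6, 111.5]
eef_rot: [-3.14, 0.001, -2.972]
wrist_force: [0.7, -0.8, 4.0]
width: 19.3
grasp_force: 24.9
```

apply_moves(
  linear=[
    [0, 0, 0.02],
    [0, 0, 0.04],
    [0, 0, 0.04],
  ],
  delta_rot=[
    [0, 0, 0],
    [0, 0, 0],
    [0, 0, 0],
  ],
  hand=[1, 1, 1],
)

```text
t: 9.72
eef_pos: [539.2, -192.5, 107.4]
eef_rot: [-3.141, 0.001, -2.972]
wrist_force: [-0.2, -0.3, 3.8]
width: 18.9
grasp_force: 24.9
```

apply_moves(
  linear=[
    [0, 0, 0.01],
    [0, 0, 0.02],
    [0, 0, 0.02],
  ],
  delta_rot=[
    [0, 0, 0],
    [0, 0, 0],
    [0, 0, 0],
  ],
  hand=[1, 1, 1],
)

```text
t: 10.1
eef_pos: [539.3, -192.5, 105.6]
eef_rot: [-3.141, 0.002, -2.972]
wrist_force: [0.2, 1.2, 6.5]
width: 19.5
grasp_force: 24.9
```

apply_moves(
  linear=[
    [0, 0, 0.01],
    [0, 0, 0.01],
  ],
  delta_rot=[
    [0, 0, 0],
    [0, 0, 0],
  ],
  hand=[1, 1],
)

```text
t: 10.35
eef_pos: [539.3, -192.5, 104.5]
eef_rot: [-3.141, 0.002, -2.972]
wrist_force: [0.8, 1.3, 6.8]
width: 18.8
grasp_force: 24.9
```

apply_moves(
  linear=[
    [0, 0, 0.01],
    [0, 0, 0.01],
  ],
  delta_rot=[
    [0, 0, 0],
    [0, 0, 0],
  ],
  hand=[1, 1],
)

```text
t: 10.6
eef_pos: [539.6, -192.6, 104.2]
eef_rot: [-3.14, 0.002, -2.972]
wrist_force: [0.7, 1.2, 10.9]
width: 19.4
grasp_force: 24.9
```

apply_moves(
  linear=[
    [0, 0, 0.01],
    [0, 0, 0.01],
    [0, 0, 0.01],
  ],
  delta_rot=[
    [0, 0, 0],
    [0, 0, 0],
    [0, 0, 0],
  ],
  hand=[1, 1, 1],
)

```text
t: 10.98
eef_pos: [539.8, -192.6, 104.1]
eef_rot: [-3.14, 0.003, -2.972]
wrist_force: [-2.6, 2.4, 16.8]
width: 19.2
grasp_force: 24.9
```

The force rises against the stop, so the shank is home. I'll ease off the push and open the fingers.

apply_moves(
  linear=[
    [0, 0, -0.01],
    [0, 0, -0.01],
    [0, 0, -0.01],
    [0, 0, -0.01],
    [0, 0, -0.01],
    [0, 0, -0.01],
  ],
  delta_rot=[
    [0, 0, 0],
    [0, 0, 0],
    [0, 0, 0],
    [0, 0, 0],
    [0, 0, 0],
    [0, 0, 0],
  ],
  hand=[1, 1, 0.4, 0.4, 0.4, 0.4],
)

```text
t: 11.72
eef_pos: [538.3, -192.1, 102.3]
eef_rot: [3.141, -0.001, -2.973]
wrist_force: [-0.9, 0.3, -0.5]
width: 52.5
grasp_force: 0.0
```

apply_moves(
  linear=[
    [0, 0, -0.2],
    [0, 0, -0.5],
    [0, 0, -0.9],
    [0, 0, -0.9],
    [0, 0, -0.9],
  ],
  delta_rot=[
    [0, 0, 0],
    [0, 0, 0],
    [0, 0, 0],
    [0, 0, 0],
    [0, 0, 0],
  ],
  hand=[0.3, 0.3, 0.3, 0.3, 0.3],
)

```text
t: 12.35
eef_pos: [538.2, -192.0, 192.1]
eef_rot: [3.141, -0.001, -2.972]
wrist_force: [-0.5, -0.1, -0.9]
width: 61.4
grasp_force: 0.0
```

```bash
python3 - <<'E'
from h import *
import cv2,json
s=get_state();im=read_camera("wrist")
json.dump([s["eef_pos"].tolist(),s["eef_rot"].tolist()],open("w5.json","w"))
sc=read_camera("scene")
a=cv2.resize(im[40:300,190:450],(400,400),interpolation=cv2.INTER_CUBIC)
b=cv2.resize(sc[150:230,240:320],(400,400),interpolation=cv2.INTER_CUBIC)
cv2.imwrite("pics/w5.png",np.hstack([a,b]));cv2.imwrite("pics/w5f.png",im)
go([601.6,-125.6,185],189.75)
E
```

```text
t 12.45 at [ 537.7 -191.7  191.1] rot [ 1.799e+02 -1.000e-01 -1.703e+02] F [-0.8  0.4 -0.3] w 61.7 g 0.0
lin [-0.741  0.544  0.061]
turn [ 0.001 -0.001 -0.001]
```

View pics/w5.png

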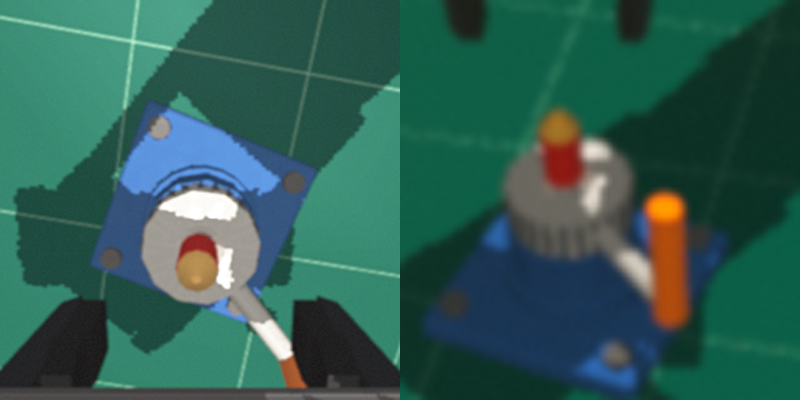

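The countersink sits home with its collar just above the nut: cone at wrist pixel (318,217), and upright in the scene crop. Next I move over the post, descend and grip it.

apply_moves(
  linear=[
    [-0.35, 0.27, 0],
    [-0.741, 0.541, 0],
    [-0.741, 0.541, 0],
    [-0.741, 0.541, 0.3],
    [-0.741, 0.541, 0.6],
    [-0.741, 0.541, 0.76],
    [-0.741, 0.541, 0.76],
    [-0.741, 0.541, 0.76],
  ],
  delta_rot=[
    [0, 0, 0],
    [0, 0, 0],
    [0, 0, 0],
    [0, 0, 0],
    [0, 0, 0],
    [0, 0, 0],
    [0, 0, 0],
    [0, 0, 0],
  ],
  hand=[0.3, 0.3, 0.3, 0.3, 0.3, 0.3, 0.3, 0.3],
)

```text
t: 13.45
eef_pos: [603.0, -127.0, 117.7]
eef_rot: [-3.141, 0.001, -2.973]
wrist_force: [0.5, 0.0, 0.9]
width: 61.8
grasp_force: 0.0
```

```bash
python3 - <<'E'
from h import *
import cv2,json
go([601.6,-125.8,115],189.75)
im=read_camera("wrist");sc=read_camera("scene")
a=cv2.resize(im[0:400,120:520],(400,400))
b=cv2.resize(sc[140:220,250:330],(400,400),interpolation=cv2.INTER_CUBIC)
cv2.imwrite("pics/w6.png",np.hstack([a,b]))
E
```

```text
t 13.45 at [ 603.  -127.   117.7] rot [-1.800e+02  1.000e-01 -1.703e+02] F [0.5 0.  0.9] w 61.8 g 0.0
lin [0.012 0.014 0.027]
turn [-0.001  0.001 -0.001]
```

View pics/w6.png

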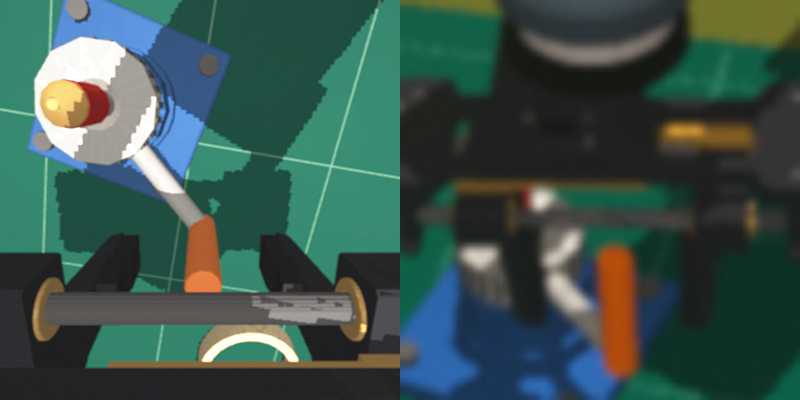

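The post stands between the pads (top at wrist pixel (323,281)), so I'm closing on it.

apply_moves(
  linear=[
    [0.005, 0.014, 0.02],
    [0.005, 0.014, 0.02],
    [0.005, 0.014, 0.02],
    [0.005, 0.014, 0.02],
    [0.005, 0.014, 0.02],
    [0.005, 0.014, 0.02],
    [0.005, 0.014, 0.02],
    [0.005, 0.014, 0.02],
  ],
  delta_rot=[
    [0, 0, 0],
    [0, 0, 0],
    [0, 0, 0],
    [0, 0, 0],
    [0, 0, 0],
    [0, 0, 0],
    [0, 0, 0],
    [0, 0, 0],
  ],
  hand=[1, 1, 1, 1, 1, 1, 1, 1],
  newtons=30,
)

```text
t: 14.55
eef_pos: [601.8, -125.5, 114.8]
eef_rot: [-3.141, 0.0, -2.973]
wrist_force: [-0.2, -3.5, -1.2]
width: 15.5
grasp_force: 30.0
```

```bash
cat >> h.py <<'E'
C=np.array([539.5,-191.])
def arc(steps_deg,r=None,phi0=None):
    "rows along the arc from the bearing now, clockwise; tangential force"
    from scipy.spatial.transform import Rotation as Ro
    s=get_state();R=Ro.from_euler("xyz",s["eef_rot"]);p=s["eef_pos"];d=p[:2]-C
    th=np.arctan2(d[1],d[0]);t=np.array([np.sin(th),-np.cos(th)]);n=np.array([np.cos(th),np.sin(th)])
    F=s["wrist_force"][:2]
    print("t",round(s["t"],2),p.round(1),"bearing",np.degrees(th).round(1),"r",np.hypot(*d).round(1),"Ft",(-F@t).round(1),"Fr",(F@n).round(1),"Fz",s["wrist_force"][2].round(1),"w",s["width"].round(1),"g",s["grasp_force"].round(1))
    r=np.hypot(*d)
    for a in steps_deg:
        b=th-np.radians(a);q=C+r*np.array([np.cos(b),np.sin(b)])
        print(a,(R.inv().apply(np.array([*(q-p[:2]),0]))/100).round(3).tolist())
E
python3 -c "
from h import *
arc([4,8,12,16,20,24,28,32,36,40])"
```

```text
Traceback (most recent call last):
  File "h.py", line 27, in arc
    print("t",round(s["t"],2),p.round(1),"bearing",np.degrees(th).round(1),"r",np.hypot(*d).round(1),"Ft",(-F@t).round(1),"Fr",(F@n).round(1),"Fz",s["wrist_force"][2].round(1),"w",s["width"].round(1),"g",s["grasp_force"].round(1))
                                                                                                                                                                                    ^^^^^^^^^^^^^^^^
AttributeError: 'float' object has no attribute 'round'
```

```bash
sed -i 's/s\["width"\].round(1)/round(s["width"],1)/;s/s\["grasp_force"\].round(1)/round(s["grasp_force"],1)/' h.py
python3 -c "
from h import *
arc([2,4,6,8,10,12,14,16,18,20,24])"
```

```text
t 14.55 [ 601.8 -125.5  114.8] bearing 46.4 r 90.4 Ft -2.2 Fr -2.7 Fz -1.2 w 15.5 g 30.0
2 [-0.018, -0.026, 0.0]
4 [-0.036, -0.052, 0.0]
6 [-0.053, -0.079, 0.0]
8 [-0.068, -0.106, 0.0]
10 [-0.083, -0.134, 0.0]
12 [-0.097, -0.162, 0.0]
14 [-0.109, -0.191, 0.0]
16 [-0.121, -0.221, 0.0]
18 [-0.132, -0.25, 0.0]
20 [-0.141, -0.28, 0.0]
24 [-0.157, -0.341, 0.0]
```

apply_moves(
  linear=[
    [-0.018, -0.026, 0],
    [-0.036, -0.052, 0],
    [-0.053, -0.079, 0],
    [-0.068, -0.106, 0],
    [-0.083, -0.134, 0],
    [-0.097, -0.162, 0],
    [-0.097, -0.162, 0],
  ],
  delta_rot=[
    [0, 0, 0],
    [0, 0, 0],
    [0, 0, 0],
    [0, 0, 0],
    [0, 0, 0],
    [0, 0, 0],
    [0, 0, 0],
  ],
  hand=[1, 1, 1, 1, 1, 1, 1],
)

```text
t: 15.42
eef_pos: [613.1, -137.0, 114.6]
eef_rot: [3.137, -0.002, -2.973]
wrist_force: [-5.2, 6.7, 6.6]
width: 14.9
grasp_force: 30.0
```

```bash
python3 -c "
from h import *
arc([2,4,6,8,10,12])"
```

```text
t 15.43 [ 613.1 -137.   114.6] bearing 36.3 r 91.3 Ft 8.5 Fr -0.2 Fz 6.6 w 14.9 g 30.0
2 [-0.014, -0.029, -0.0]
4 [-0.027, -0.058, -0.0]
6 [-0.038, -0.088, -0.001]
8 [-0.049, -0.118, -0.001]
10 [-0.059, -0.148, -0.001]
12 [-0.067, -0.179, -0.001]
```

```bash
sed -i 's/    r=np.hypot(\*d)$/    r=np.hypot(*d);print("torque",s["torque"].round(2),"Feff",((-F@t)+s["torque"][2]*1000\/90).round(1))/' h.py
python3 -c "
from h import *
arc([])"
```

```text
t 15.43 [ 613.1 -137.   114.6] bearing 36.3 r 91.3 Ft 8.5 Fr -0.2 Fz 6.6 w 14.9 g 30.0
torque [ 1.15  0.77 -0.35] Feff 4.5
```

apply_moves(
  linear=[
    [-0.014, -0.029, 0],
    [-0.027, -0.058, 0],
    [-0.038, -0.088, 0],
    [-0.038, -0.088, 0],
  ],
  delta_rot=[
    [0, 0, 0.022],
    [0, 0, 0.044],
    [0, 0, 0.067],
    [0, 0, 0.067],
  ],
  hand=[1, 1, 1, 1],
)

```text
t: 15.92
eef_pos: [618.4, -144.9, 114.6]
eef_rot: [3.137, -0.002, -3.078]
wrist_force: [-4.4, 6.2, 4.5]
width: 15.4
grasp_force: 30.0
```

```bash
python3 -c "
from h import *
arc([2,4,6,8,10])"
```

```text
t 15.93 [ 618.4 -144.9  114.6] bearing 30.3 r 91.4 Ft 7.6 Fr -0.7 Fz 4.5 w 15.4 g 30.0
torque [ 1.19  0.65 -0.31] Feff 4.1
2 [-0.014, -0.029, -0.0]
4 [-0.027, -0.058, -0.0]
6 [-0.038, -0.088, -0.001]
8 [-0.049, -0.118, -0.001]
10 [-0.059, -0.148, -0.001]
```

apply_moves(
  linear=[
    [-0.014, -0.029, 0],
    [-0.027, -0.058, 0],
    [-0.038, -0.088, 0],
    [-0.038, -0.088, 0],
  ],
  delta_rot=[
    [0, 0, 0.025],
    [0, 0, 0.05],
    [0, 0, 0.08],
    [0, 0, 0.08],
  ],
  hand=[1, 1, 1, 1],
)

```text
t: 16.42
eef_pos: [623.0, -153.7, 114.6]
eef_rot: [3.138, -0.003, 3.079]
wrist_force: [-4.1, 6.1, 5.0]
width: 14.8
grasp_force: 30.0
```

```bash
python3 -c "
from h import *
arc([2,4,6,8,10])"
```

```text
t 16.43 [ 623.  -153.7  114.6] bearing 24.1 r 91.4 Ft 7.2 Fr -1.3 Fz 5.0 w 14.8 g 30.0
torque [ 1.07  0.49 -0.2 ] Feff 5.0
2 [-0.014, -0.029, -0.0]
4 [-0.028, -0.058, -0.0]
6 [-0.04, -0.087, -0.0]
8 [-0.051, -0.117, -0.001]
10 [-0.061, -0.147, -0.001]
```

apply_moves(
  linear=[
    [-0.014, -0.029, 0],
    [-0.028, -0.058, 0],
    [-0.04, -0.087, 0],
    [-0.04, -0.087, 0],
  ],
  delta_rot=[
    [0, 0, 0.025],
    [0, 0, 0.05],
    [0, 0, 0.08],
    [0, 0, 0.08],
  ],
  hand=[1, 1, 1, 1],
)

```text
t: 16.92
eef_pos: [626.6, -162.9, 114.6]
eef_rot: [3.138, -0.003, 2.954]
wrist_force: [-3.8, 4.2, 2.9]
width: 15.0
grasp_force: 30.0
```

```bash
python3 -c "
from h import *
arc([2,4,6,8,10])"
```

```text
t 16.93 [ 626.6 -162.9  114.6] bearing 17.9 r 91.5 Ft 5.1 Fr -2.3 Fz 2.9 w 15.0 g 30.0
torque [ 0.91  0.52 -0.12] Feff 3.9
2 [-0.015, -0.028, -0.0]
4 [-0.029, -0.057, -0.0]
6 [-0.041, -0.086, -0.0]
8 [-0.053, -0.116, -0.001]
10 [-0.064, -0.146, -0.001]
```

apply_moves(
  linear=[
    [-0.015, -0.028, 0],
    [-0.029, -0.057, 0],
    [-0.042, -0.086, 0],
    [-0.042, -0.086, 0],
  ],
  delta_rot=[
    [0, 0, 0.025],
    [0, 0, 0.05],
    [0, 0, 0.075],
    [0, 0, 0.075],
  ],
  hand=[1, 1, 1, 1],
)

```text
t: 17.42
eef_pos: [629.1, -172.2, 114.6]
eef_rot: [3.139, -0.003, 2.836]
wrist_force: [-2.9, 3.8, 3.2]
width: 14.9
grasp_force: 30.0
```

```bash
python3 -c "
from h import *
arc([2,4,6,8,10])"
```

```text
t 17.43 [ 629.1 -172.2  114.6] bearing 11.8 r 91.5 Ft 4.3 Fr -2.1 Fz 3.2 w 14.9 g 30.0
torque [ 0.85  0.43 -0.01] Feff 4.3
2 [-0.015, -0.028, -0.0]
4 [-0.029, -0.057, -0.0]
6 [-0.042, -0.086, -0.0]
8 [-0.055, -0.115, -0.0]
10 [-0.066, -0.145, -0.001]
```

apply_moves(
  linear=[
    [-0.015, -0.028, 0],
    [-0.029, -0.057, 0],
    [-0.042, -0.086, 0],
    [-0.042, -0.086, 0],
  ],
  delta_rot=[
    [0, 0, 0.022],
    [0, 0, 0.044],
    [0, 0, 0.067],
    [0, 0, 0.067],
  ],
  hand=[1, 1, 1, 1],
)

```text
t: 17.92
eef_pos: [630.6, -181.6, 114.6]
eef_rot: [3.139, -0.003, 2.731]
wrist_force: [-3.1, 5.3, 3.8]
width: 15.3
grasp_force: 30.0
```

```bash
python3 -c "
from h import *
arc([2,4,6,8,10])"
```

```text
t 17.93 [ 630.6 -181.6  114.6] bearing 5.9 r 91.6 Ft 5.6 Fr -2.6 Fz 3.8 w 15.3 g 30.0
torque [ 0.91  0.38 -0.07] Feff 4.9
2 [-0.015, -0.028, -0.0]
4 [-0.029, -0.057, -0.0]
6 [-0.043, -0.086, -0.0]
8 [-0.055, -0.115, -0.0]
10 [-0.066, -0.145, -0.001]
```

apply_moves(
  linear=[
    [-0.015, -0.028, 0],
    [-0.029, -0.057, 0],
    [-0.042, -0.086, 0],
    [-0.042, -0.086, 0],
  ],
  delta_rot=[
    [0, 0, 0.022],
    [0, 0, 0.044],
    [0, 0, 0.067],
    [0, 0, 0.067],
  ],
  hand=[1, 1, 1, 1],
)

```text
t: 18.42
eef_pos: [631.1, -190.7, 114.6]
eef_rot: [3.139, -0.004, 2.626]
wrist_force: [-3.2, 6.7, 3.7]
width: 14.9
grasp_force: 30.0
```

```bash
python3 -c "
from h import *
arc([2,4,6,8,10])"
```

```text
t 18.43 [ 631.1 -190.7  114.6] bearing 0.2 r 91.6 Ft 6.7 Fr -3.2 Fz 3.7 w 14.9 g 30.0
torque [1.16 0.39 0.02] Feff 6.9
2 [-0.015, -0.028, -0.0]
4 [-0.03, -0.057, -0.0]
6 [-0.043, -0.086, -0.0]
8 [-0.055, -0.115, -0.001]
10 [-0.067, -0.145, -0.001]
```

apply_moves(
  linear=[
    [-0.015, -0.028, 0],
    [-0.029, -0.057, 0],
    [-0.029, -0.057, 0],
    [-0.029, -0.057, 0],
  ],
  delta_rot=[
    [0, 0, 0.022],
    [0, 0, 0.044],
    [0, 0, 0.044],
    [0, 0, 0.044],
  ],
  hand=[1, 1, 1, 1],
)

```text
t: 18.92
eef_pos: [630.9, -196.4, 114.5]
eef_rot: [3.138, -0.004, 2.558]
wrist_force: [-1.5, 9.0, 4.6]
width: 14.9
grasp_force: 30.0
```

```bash
python3 -c "
from h import *
arc([1,2,3,4])"
```

```text
t 18.93 [ 630.9 -196.4  114.5] bearing -3.4 r 91.5 Ft 8.9 Fr -2.1 Fz 4.6 w 14.9 g 30.0
torque [1.38 0.27 0.02] Feff 9.1
1 [-0.008, -0.014, -0.0]
2 [-0.016, -0.028, -0.0]
3 [-0.023, -0.042, -0.0]
4 [-0.03, -0.056, -0.0]
```

apply_moves(
  linear=[
    [-0.015, -0.028, 0],
    [-0.022, -0.042, 0],
    [-0.022, -0.042, 0],
    [-0.022, -0.042, 0],
  ],
  delta_rot=[
    [0, 0, 0.022],
    [0, 0, 0.033],
    [0, 0, 0.033],
    [0, 0, 0.033],
  ],
  hand=[1, 1, 1, 1],
)

```text
t: 19.42
eef_pos: [630.6, -200.2, 114.6]
eef_rot: [3.137, -0.005, 2.506]
wrist_force: [-1.6, 11.1, 5.4]
width: 14.5
grasp_force: 30.0
```

```bash
python3 -c "
from h import *
arc([1,2,3,4])"
```

```text
t 19.43 [ 630.6 -200.2  114.6] bearing -5.8 r 91.6 Ft 10.9 Fr -2.7 Fz 5.4 w 14.5 g 30.0
torque [1.79 0.19 0.07] Feff 11.8
1 [-0.008, -0.014, -0.0]
2 [-0.016, -0.028, -0.0]
3 [-0.023, -0.042, -0.0]
4 [-0.031, -0.056, -0.0]
```

apply_moves(
  linear=[
    [-0.01, -0.018, 0],
    [-0.01, -0.018, 0],
    [-0.01, -0.018, 0],
    [-0.01, -0.018, 0],
  ],
  delta_rot=[
    [0, 0, 0.011],
    [0, 0, 0.011],
    [0, 0, 0.011],
    [0, 0, 0.011],
  ],
  hand=[1, 1, 1, 1],
)

```text
t: 19.92
eef_pos: [630.4, -201.9, 114.6]
eef_rot: [3.137, -0.005, 2.489]
wrist_force: [-2.3, 12.4, 4.6]
width: 15.3
grasp_force: 30.0
```

```bash
python3 -c "
from h import *
arc([1,2,3])"
```

```text
t 19.93 [ 630.4 -201.9  114.6] bearing -6.8 r 91.6 Ft 12.0 Fr -3.8 Fz 4.6 w 15.3 g 30.0
torque [2.04 0.07 0.12] Feff 13.4
1 [-0.008, -0.014, -0.0]
2 [-0.016, -0.028, -0.0]
3 [-0.023, -0.042, -0.0]
```

apply_moves(
  linear=[
    [0.008, 0.015, 0],
    [0.016, 0.029, 0],
    [0.016, 0.029, 0],
  ],
  delta_rot=[
    [0, 0, 0],
    [0, 0, 0],
    [0, 0, 0],
  ],
  hand=[1, 1, 1],
)

```text
t: 20.3
eef_pos: [630.5, -201.6, 114.6]
eef_rot: [3.141, -0.003, 2.488]
wrist_force: [-2.8, 6.1, 4.3]
width: 14.5
grasp_force: 30.0
```

```bash
python3 -c "
from h import *
arc([1,2])"
```

```text
t 20.3 [ 630.5 -201.6  114.6] bearing -6.7 r 91.6 Ft 5.7 Fr -3.5 Fz 4.3 w 14.5 g 30.0
torque [0.87 0.53 0.13] Feff 7.1
1 [-0.008, -0.014, -0.0]
2 [-0.016, -0.028, -0.0]
```

apply_moves(
  linear=[
    [0.012, 0.022, 0],
    [0.012, 0.022, 0],
    [0.012, 0.022, 0],
    [0.012, 0.022, 0],
    [0.012, 0.022, 0],
    [0.012, 0.022, 0],
    [0.012, 0.022, 0],
  ],
  delta_rot=[
    [0, 0, 0],
    [0, 0, 0],
    [0, 0, 0],
    [0, 0, 0],
    [0, 0, 0],
    [0, 0, 0],
    [0, 0, 0],
  ],
  hand=[1, 1, 0.4, 0.4, 0.4, 0.4, 0.4],
)

```text
t: 21.18
eef_pos: [631.3, -200.6, 114.7]
eef_rot: [3.142, 0.0, 2.488]
wrist_force: [0.6, 0.5, 0.8]
width: 53.0
grasp_force: 0.0
```

```bash
python3 -c "
from h import *
arc([])"
```

```text
t 21.18 [ 631.3 -200.6  114.7] bearing -6.0 r 92.3 Ft 0.6 Fr 0.5 Fz 0.8 w 53.0 g 0.0
torque [-0.01 -0.01  0.01] Feff 0.7
```

Released at close to zero load. I'll raise the arm clear and check.

apply_moves(
  linear=[
    [0, 0, -0.3],
    [0, 0, -0.6],
    [0, 0, -1],
    [0, 0, -1],
    [0, 0, -1],
  ],
  delta_rot=[
    [0, 0, 0],
    [0, 0, 0],
    [0, 0, 0],
    [0, 0, 0],
    [0, 0, 0],
  ],
  hand=[0.4, 0.4, 0.4, 0.4, 0.4],
)

```text
t: 21.8
eef_pos: [631.0, -200.4, 214.0]
eef_rot: [-3.141, -0.001, 2.488]
wrist_force: [-0.8, -0.8, -0.8]
width: 52.9
grasp_force: 0.0
```

```bash
python3 - <<'E'
from h import *
import cv2
im=read_camera("wrist");sc=read_camera("scene")
a=cv2.resize(im[0:400,120:520],(400,400))
b=cv2.resize(sc[140:220,240:320],(400,400),interpolation=cv2.INTER_CUBIC)
cv2.imwrite("pics/w7.png",np.hstack([a,b]))
E
```

```text
(no output)
```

View pics/w7.png

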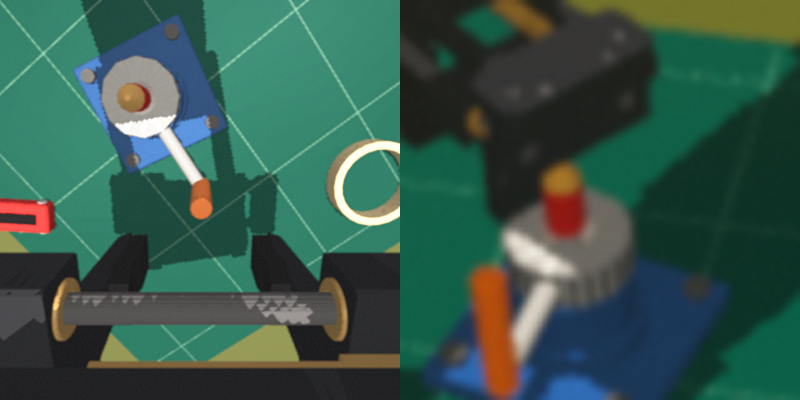

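The countersink stands upright in the collet, with the handle turned and left where it was let go. The fingers are clear, so I'm handing in.

```bash
python3 -c "
from bench import *
print(hand_in())"
```

```text
the job is handed in; nothing more can be done
None
```

The job is handed in, with no verdict shown: the countersink is home in the collet, the nut is tightened to about 12–13 N on the handle, the arm is clear, and nothing else was touched.

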